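# Tip the milling balls out of a bail-handled pail

### The job

Lift the small blue pail by its bail and stand it upright in the middle of the raised step of the tray, knob away from the tray, with its two white milling balls still in it; let go. Then take the black knob low on the pail's back and raise it to tip the pail over the edge of the step, so that both balls roll out into the tray. Leave the pail tipped over there, mouth in the tray.

Things in the scene. Friction and masses are not known exactly. Their poses are not given: they have to be found in the camera images.
- blue_pail: Small square blue open-topped pail, 76 x 76 mm and 75 mm high outside, walls and floor 3 mm, 0.25 kg with its bail (mass varies somewhat). Origin: centre of its underside; z up through the mouth; -x is its back, the side that carries the knob. Ears for the bail on its +y and -y sides. An empty yellow pail of the same make stands nearby and is not wanted.
- blue_pail_bail: Wire bail of the blue pail with a black round grip sleeve, 14 mm thick and 46 mm long, lying along y. Origin: on the bail's pivot axis, 62 mm above the pail's underside and central; the axis runs along the pail's y. The sleeve's centre is 70 mm from the origin along the bail's own z. The bail stands up by itself in a stiff pivot (0.06 N m), starts within about 8 degrees of upright, and can fold 86 degrees to either side (towards the pail's x or -x).
- blue_pail_knob (a point): Centre of the black ball knob, 20 mm across, low on the back of the blue pail: 74 mm behind the pail's centre (its -x), 24 mm above its underside, on an 8 mm stem. Pinched with the fingers on its left and right (closing along the pail's y, from above, clear of the upright bail) it turns easily between them, so the pail can tip while the hand stays as it is.
- step_tray: Fixed pale metal tray with a dark floor and a raised grey step with a black mat at its near end. Origin: on the bench under the centre of the step; x points from the step into the tray, z up. Step: 90 mm along x, 150 mm along y, top 40 mm above the bench, nothing behind or beside it. Tray: from x = 45 to 235 mm, 150 mm wide outside, floor 4 mm thick, side and end walls 34 mm high and 4 mm thick; the step is its near wall.
- ball_1: White ceramic milling ball, 20 mm across, 25 g, loose in the blue pail. Origin: its centre.
- ball_2: A second ball like it, also loose in the blue pail.

How it is judged:
By the outcome, as a careful person would: the job done as asked, in the order asked, and still so for the second after the job is handed in, with the robot touching nothing.
It also fails if it takes over 72 s, if anything falls off the work surface, if the arm or the gripper's body presses on something with over 40 N, if the wrist force passes 120 N, or if a joint passes its speed limit or range.

### The arm

A 6-joint arm with a two-finger parallel gripper is mounted at the origin on a cart in front of the work surface, level with it; the furniture and walls round the work are solid. World frame = base frame: x ahead of the robot, y to its left, z up, the work surface at z = 0. Lengths are in mm, angles in degrees, forces in N, time in s.
With the tool pointing down it reaches from about 300 to 850 mm from the base axis. Payload 4.2 kg.
Tool frame: the origin (TCP) lies midway between the tips of the shut fingers; the grasp point (between the pads) lies 19 mm behind it; z points along the fingers, x is the direction in which the jaws open and shut, and the axes are right-handed (so a half turn about z gives the same grasp; the last joint's range is limited). The gripper opens to 91 mm and grips with 3 to 60 N. Pads are 32 mm wide; open, the fingers measure 118 mm over their backs; the gripper's body (76 mm by 178 mm) begins 60 mm behind the grasp point.
Start: joints at [-75.745, 18.312, 89.639, -0, 72.044, -1.146], TCP at [152.708, -554.368, 213.976] pointing down, gripper open.
Joint ranges: [-177.97, 177.97], [-48.28, 115.42], [12.27, 149.76], [-77.06, 257.06], [2.81, 150.46], [-146.56, 146.56]. Speed limits (degrees/s): [147.25, 147.25, 180, 180, 180, 180].

### API

Orientations are given as [roll, pitch, yaw] about the fixed x, y, z axes, in that order (R = Rz(yaw) Ry(pitch) Rx(roll)).
In Python, from workcell import env gives the robot as it stands. The module is installed in compiled form; this text tells all that it offers.
- The arm moves only by the tool drive_tool, never from a script. Its argument "series" is a list of rows, each a list of 3 entries, a list of its own where there are three numbers: the closure, from 0 (fully open) to 1 (shut), then the shift along the tool's x, y, z in mm, then the turn, a rotation vector about the tool's x, y, z in rad. In form: [[gripper, [dx, dy, dz], [rx, ry, rz]], ...]. A call has exactly 5 rows; each row is the pose to reach, as a shift and turn from the pose commanded when the call began, along the tool's axes at that moment; what a row does not reach only later rows make up. A row lasts 1/10 s, in which the tool goes at most 50 mm and 8.59 degrees, less where a joint would pass 70% of its speed; a pose out of reach is approached as far as the arm can. A call with a gripper value outside its range is refused whole. The fingers move at their own pace and stop on an object; "squeeze" is the grip in N (left out, the last holds). Time passes only in rows, so rows that repeat a pose let the fingers close, or fill a call up. It gives the time, the measured TCP pose, the force and the opening at its end, in the units of the state.
- env.state(): the state, without advancing time (a new reading comes with each control period).
- env.grab_frame(name): name is "scene" or "top" or "wrist"; returns a dict with "image" (400x640x3 uint8, red, green, blue), "K" (3x3 intrinsics, pixels), "origin" and "orientation" of the camera in the world. Camera axes: x right, y down, z forward; pixel columns grow to the right and rows downward; lengths in mm; the calibration is good to about 2 mm. A picture is of the moment at which its call begins. There is no depth.
- env.job_done(): hands the job in, once; it reports no verdict.
The state is a dict: "time_s": time; "qpos": joint angles; "qvel": joint speeds; "effort": joint torques, N m; "ee_pos": TCP position; "ee_rot": TCP orientation; "force": force on the tool from outside, world axes, zero at the start; "torque": the same for the moment, N m; "gripper_width": finger opening in mm.
Only numpy, scipy, OpenCV 4.12 (cv2) and the standard library are available. Lean on these libraries where they do the work, as an engineer would, in place of code of your own. Each camera call takes 0.05 s, during which the arm holds its last target.

## Working session

There is one attempt and no reset: what is moved stays moved. The work goes in short steps, Python scripts to look and compute and a tool call to move; the robot and the scene stay as the last step left them, time stands still between calls to the robot, and variables do not carry over. Pictures are saved under pics/ and viewed, and the job is handed in when it is done.

Besides the shell and the picture viewer there is one more tool, called after "Request:" in YAML: its name, and indented under it one key for each argument. drive_tool: Moves the arm, as the interface text tells. Its arguments: {"type":"object","properties":{"series":{"type":"array","items":{"type":"array"}},"squeeze":{"type":"number"}},"required":["series"]}

```bash
mkdir -p pics; cat > h.py <<'E'
import numpy as np, cv2
from workcell import env
from scipy.spatial.transform import Rotation as R
def snap(n,fn):
    f=env.grab_frame(n); cv2.imwrite('pics/'+fn,f['image'][:,:,::-1])
    np.savez('pics/'+fn[:-4]+'.npz',**{k:np.array(f[k]) for k in f}); return f
def load(fn): return dict(np.load('pics/'+fn+'.npz'))
def RM(o):
    o=np.array(o,float)
    return o if o.shape==(3,3) else R.from_euler('xyz',o,degrees=True).as_matrix()
def ray(f,u,v):
    d=np.linalg.inv(f['K'])@[u,v,1]; return np.array(f['origin'],float),RM(f['orientation'])@d
def onz(f,u,v,z):
    o,d=ray(f,u,v); return o+d*(z-o[2])/d[2]
def proj(f,p):
    c=RM(f['orientation']).T@(np.array(p,float)-f['origin']); q=f['K']@c; return q[:2]/q[2]
def tri(*l):
    A=0;b=0
    for f,u,v in l:
        o,d=ray(f,u,v); d=d/np.linalg.norm(d); M=np.eye(3)-np.outer(d,d); A=A+M; b=b+M@o
    return np.linalg.solve(A,b)
E
python3 - <<'E'
from h import *
for n in ['scene','top','wrist']:
    f=snap(n,n+'0.png'); print(n,f['K'].tolist(),f['origin'],f['orientation'])
print(env.state())
E
```

```text
scene [[485.89750167363917, 0.0, 314.3000138240281], [0.0, 485.89750167363917, 200.49541836382804], [0.0, 0.0, 1.0]] [-280.88172571  754.12758713  861.94405554] [-126.41478853   -1.09797463 -134.55435729]
top [[515.1908782669858, 0.0, 324.9862119476762], [0.0, 515.1908782669858, 198.61592669509497], [0.0, 0.0, 1.0]] [ 376.83697154   -7.15031105 1318.10459708] [-176.68599026   -0.25269342  -90.53627289]
wrist [[356.5106599306965, 0.0, 322.8869522294512], [0.0, 356.5106599306965, 201.90475093414963], [0.0, 0.0, 1.0]] [ 231.42978715 -532.75670072  383.52057513] [ 1.63299051e+02  1.19828854e-02 -7.46236423e+01]
{'time_s': 0.15, 'qpos': array([-7.57437878e+01,  1.83419208e+01,  8.96907329e+01, -6.68525638e-04,
        7.20434947e+01, -1.14608216e+00]), 'qvel': array([ 0.01235235, -0.07907384, -0.24021414,  0.04457742, -0.0253233 ,
       -0.05099482]), 'effort': array([ 3.89286524e-04, -4.12773371e+01, -2.32155597e+01,  7.27415294e-02,
        4.33898089e-02, -1.04151327e-04]), 'ee_pos': array([ 152.61813168, -553.9785615 ,  213.32391671]), 'ee_rot': array([-1.79999112e+02,  7.61458680e-02, -7.45974985e+01]), 'force': array([ 0.14647982, -0.02543438, -0.98565381]), 'torque': array([-0.02232807,  0.02893387,  0.01646613]), 'gripper_width': 91.1840568923419}
```

View pics/scene0.png

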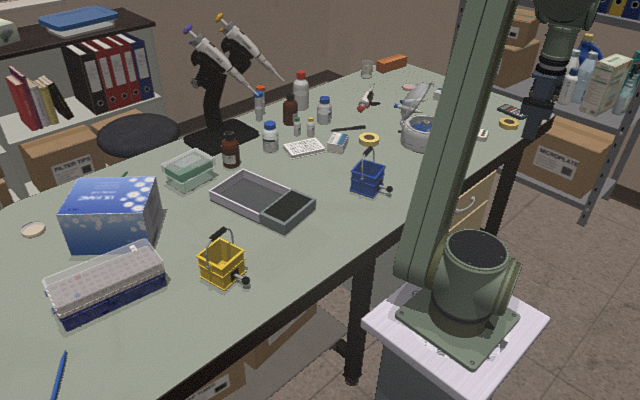

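View pics/top0.png

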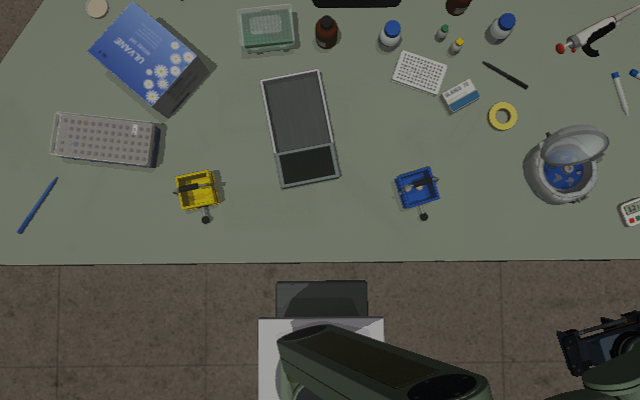

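View pics/wrist0.png

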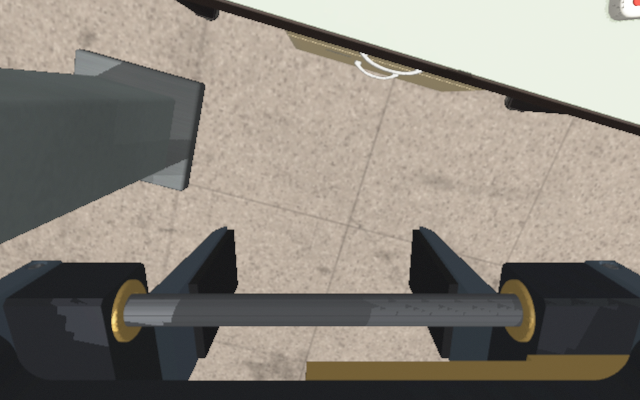

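The scene and top views show the blue pail at about (417,188) in top, with its knob at (424,216). The yellow pail is at (198,190), the tray step at (308,166), and the tray body extends away from the robot. I'll enlarge these areas next.

```bash
python3 - <<'E'
import cv2
t=cv2.imread('pics/top0.png'); s=cv2.imread('pics/scene0.png')
a=cv2.resize(t[155:230,385:460],(600,600),interpolation=cv2.INTER_CUBIC)
cv2.imwrite('pics/c1.png',a)
cv2.imwrite('pics/c2.png',cv2.resize(t[60:195,250:350],(444,600),interpolation=cv2.INTER_CUBIC))
cv2.imwrite('pics/c3.png',cv2.resize(s[140:210,335:405],(600,600),interpolation=cv2.INTER_CUBIC))
E
```

```text
(no output)
```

View pics/c1.png

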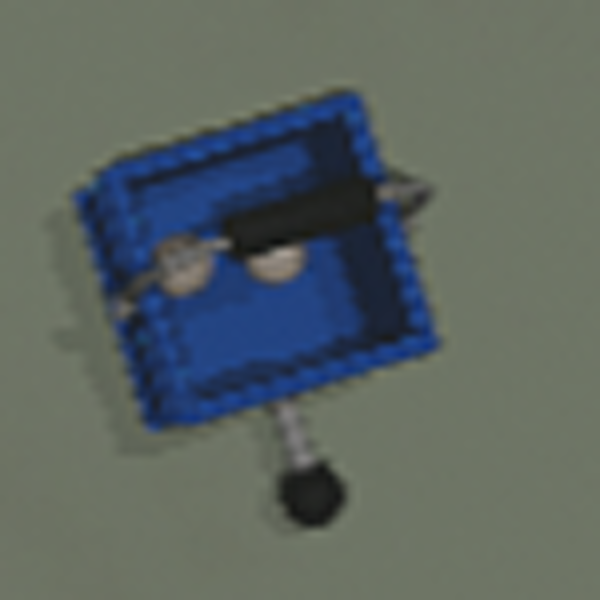

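View pics/c2.png

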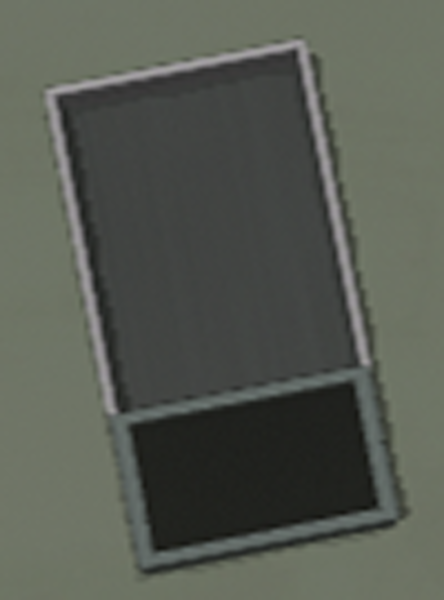

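View pics/c3.png

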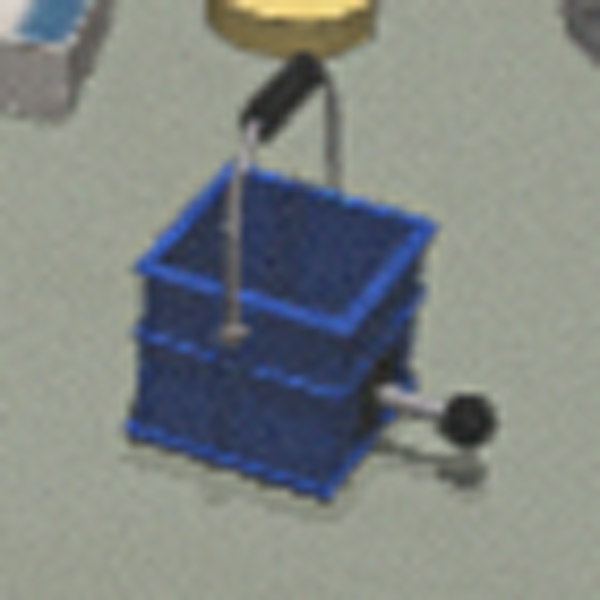

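```bash
cat > m0.py <<'E'
from h import *
T=load('top0');S=load('scene0')
c1=lambda u,v:(385+(u+.5)/8-.5,155+(v+.5)/8-.5)
c2=lambda u,v:(250+(u+.5)/4.44-.5,60+(v+.5)/4.444-.5)
c3=lambda u,v:(335+(u+.5)/8.571-.5,140+(v+.5)/8.571-.5)
print('rim',*[onz(T,*c1(*p),75).round(1) for p in [(116,160),(355,92),(438,347),(188,408)]])
rim=np.array([onz(T,*c1(*p),75) for p in [(116,160),(355,92),(438,347),(188,408)]])
print(rim.mean(0), [np.linalg.norm(rim[i]-rim[i-1]).round(1) for i in range(4)])
print('rimS',*[onz(S,*c3(*p),75).round(1) for p in [(142,266),(240,168),(435,228),(350,328)]])
print('knob',onz(T,*c1(312,493),24).round(1),tri((T,*c1(312,493)),(S,*c3(467,420))).round(1))
print('sleeve',tri((T,*c1(302,217)),(S,*c3(283,98))).round(1),'ends',onz(T,*c1(228,235),131).round(1),onz(T,*c1(380,200),131).round(1))
st=np.array([onz(T,*c2(*p),40) for p in [(143,566),(396,520),(368,371),(116,415)]])
print('step',st.round(1),st.mean(0),[np.linalg.norm(st[i]-st[i-1]).round(1) for i in range(4)])
tr=np.array([onz(T,*c2(*p),34) for p in [(45,92),(303,41)]]);print('tray far',tr.round(1))
E
python3 m0.py
```

```text
rim [ 505.6 -193.5   75. ] [ 525.6 -266.4   75. ] [ 447.9 -289.9   75. ] [ 430.1 -213.9   75. ]
[ 477.30111192 -240.94280674   75.        ] [np.float64(78.2), np.float64(75.7), np.float64(81.2), np.float64(78.1)]
rimS [ 500.9 -191.1   75. ] [ 520.4 -265.7   75. ] [ 446.7 -285.8   75. ] [ 426.4 -214.2   75. ]
knob [ 405.2 -260.9   24. ] [ 405.3 -260.6   25.3]
sleeve [ 482.8 -238.4  131.5] ends [ 477.7 -217.1  131. ] [ 487.5 -261.3  131. ]
step [[480.8  93.6  40. ]
 [505.4 -48.4  40. ]
 [589.7 -33.6  40. ]
 [566.  108.4  40. ]] [535.45315027  30.01252596  40.        ] [np.float64(86.5), np.float64(144.1), np.float64(85.6), np.float64(143.9)]
tray far [[752.3 148.7  34. ]
 [780.6   1.5  34. ]]
```

```bash
cat >> h.py <<'E'
def to(p,yaw,s=None):
    s=s or env.state()
    Rt=R.from_euler('xyz',s['ee_rot'],degrees=True); Rg=R.from_euler('xyz',[180,0,yaw],degrees=True)
    d=Rt.inv().apply(np.array(p)-s['ee_pos']); rv=(Rt.inv()*Rg).as_rotvec()
    print('t',round(s['time_s'],2),'pos',s['ee_pos'].round(1),'rot',s['ee_rot'].round(2),'w',round(s['gripper_width'],1),'F',np.array(s['force']).round(1))
    print('shift',d.round(1),'rv',rv.round(4),'rows',round(np.linalg.norm(d)/50,1),round(np.degrees(np.linalg.norm(rv))/8.59,1))
    return d,rv
E
python3 -c "
from h import *
to([482.8,-238.4,180],15.5)"
```

```text
t 0.15 pos [ 152.6 -554.   213.3] rot [-1.80e+02  8.00e-02 -7.46e+01] w 91.2 F [ 0.1 -0.  -1. ]
shift [-216.5 -402.1   33.6] rv [-1.1000e-03  1.0000e-03 -1.5725e+00] rows 9.2 10.5
```

Request:
drive_tool:
  series:
    - [0,[-18,-33.5,3],[0,0,-0.13]]
    - [0,[-36,-67,6],[0,0,-0.26]]
    - [0,[-54,-100.5,8],[0,0,-0.39]]
    - [0,[-72,-134,11],[0,0,-0.52]]
    - [0,[-90,-167.5,14],[0,0,-0.65]]
  squeeze: 30

```text
time_s: 0.65
ee_pos: [291.1, -421.9, 199.7]
ee_rot: [-180.0, 0.0, -37.1]
force: [0.3, -0.2, -0.3]
gripper_width: 91.5
```

```bash
python3 -c "
from h import *
to([482.8,-238.4,180],15.5)"
```

```text
t 0.65 pos [ 291.1 -421.9  199.7] rot [-1.7999e+02  1.0000e-02 -3.7070e+01] w 91.5 F [ 0.3 -0.2 -0.3]
shift [  42.4 -261.9   19.7] rv [-2.000e-04  1.000e-04 -9.176e-01] rows 5.3 6.1
```

Request:
drive_tool:
  series:
    - [0,[6,-34,3],[0,0,-0.13]]
    - [0,[11,-68,5],[0,0,-0.26]]
    - [0,[17,-102,8],[0,0,-0.39]]
    - [0,[22,-136,10],[0,0,-0.52]]
    - [0,[27,-168,13],[0,0,-0.65]]

```text
time_s: 1.15
ee_pos: [414.6, -304.7, 186.8]
ee_rot: [-180.0, 0.0, 0.2]
force: [0.4, -0.6, 0.3]
gripper_width: 91.2
```

```bash
python3 -c "
from h import *
to([482.8,-238.4,180],15.5)"
```

```text
t 1.15 pos [ 414.6 -304.7  186.8] rot [-180.      0.      0.21] w 91.2 F [ 0.4 -0.6  0.3]
shift [ 68.5 -66.1   6.8] rv [-1.000e-04  1.000e-04 -2.669e-01] rows 1.9 1.8
```

Request:
drive_tool:
  series:
    - [0,[20,-20,2],[0,0,-0.07]]
    - [0,[40,-39,4],[0,0,-0.14]]
    - [0,[58,-56,6],[0,0,-0.21]]
    - [0,[68.5,-66,7],[0,0,-0.267]]
    - [0,[68.5,-66,7],[0,0,-0.267]]

```text
time_s: 1.65
ee_pos: [483.2, -238.9, 179.4]
ee_rot: [-180.0, 0.0, 15.3]
force: [-0.5, -0.7, 0.0]
gripper_width: 91.2
```

```bash
python3 -c "
from h import *
to([482.8,-238.4,112.5],15.5)
for n in ['scene','top','wrist']: snap(n,n+'1.png')
import cv2
w=cv2.imread('pics/wrist1.png');t=cv2.imread('pics/top1.png')
cv2.imwrite('pics/d1.png',cv2.resize(t[60:230,250:470],(776,600)))
"
```

```text
t 1.65 pos [ 483.2 -238.9  179.4] rot [-1.7996e+02  2.0000e-02  1.5320e+01] w 91.2 F [-0.5 -0.7  0. ]
shift [-0.2 -0.5 66.9] rv [-0.0006  0.0003 -0.0031] rows 1.3 0.0
```

View pics/wrist1.png

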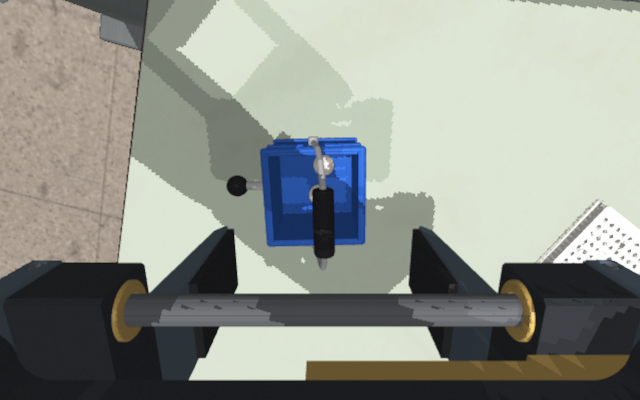

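View pics/scene1.png

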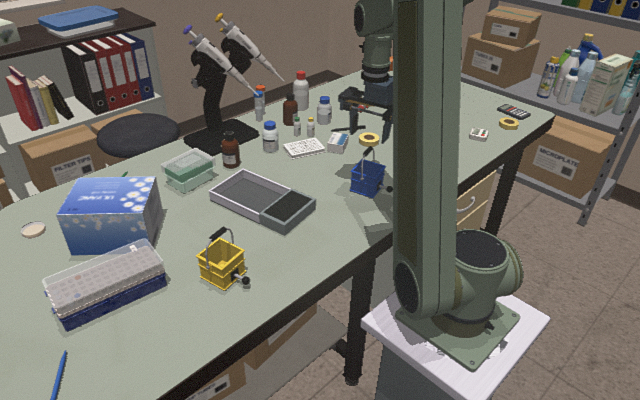

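The wrist view shows the blue pail with both balls inside. Its sleeve is at (324,222), midway between the fingers, and the knob is at (237,186). I'll check the sleeve position by numbers.

```bash
python3 -c "
from h import *
W=load('wrist1');T=load('top0')
print(onz(W,323.5,191,136),onz(W,324,258,136),onz(W,237,186,24), onz(W,324,222,135))
print([onz(W,u,v,75).round(1) for u,v in [(262,149),(366,147),(367,244),(268,245)]])
"
```

```text
[ 476.09126223 -217.02897601  136.        ] [ 488.33471509 -260.9653188   136.        ] [ 403.93995746 -262.56336729   24.        ] [ 481.84286548 -237.03540209  135.        ]
[array([ 425.8, -212.8,   75. ]), array([ 502.8, -190.4,   75. ]), array([ 527.4, -267.5,   75. ]), array([ 447.8, -290. ,   75. ])]
```

Request:
drive_tool:
  series:
    - [0,[0,0,17],[0,0,0]]
    - [0,[0,0,34],[0,0,0]]
    - [0,[0,0,50],[0,0,0]]
    - [0,[0,0,62],[0,0,0]]
    - [0,[-0.5,0,67],[0,0,0]]

```text
time_s: 2.3
ee_pos: [480.8, -240.5, 111.9]
ee_rot: [-179.9, 0.1, 15.1]
force: [-0.0, -0.9, 0.1]
gripper_width: 91.7
```

Request:
drive_tool:
  series:
    - [0.5,[0,0,0],[0,0,0]]
    - [0.7,[0,0,0],[0,0,0]]
    - [0.9,[0,0,0],[0,0,0]]
    - [1,[0,0,0],[0,0,0]]
    - [1,[0,0,0],[0,0,0]]
  squeeze: 30

```text
time_s: 2.8
ee_pos: [482.1, -240.3, 113.4]
ee_rot: [180.0, -0.0, 15.2]
force: [0.0, 0.3, 0.5]
gripper_width: 54.3
```

```bash
python3 -c "
from h import *
to([482.8,-238.4,112.5],15.5)
snap('scene','scene2.png');snap('wrist','wrist2.png')
"
```

```text
t 2.8 pos [ 482.1 -240.3  113.4] rot [ 1.7996e+02 -4.0000e-02  1.5190e+01] w 54.3 F [0.  0.3 0.5]
shift [ 1.2 -1.7  0.9] rv [ 0.0007 -0.0006 -0.0055] rows 0.0 0.0
```

View pics/wrist2.png

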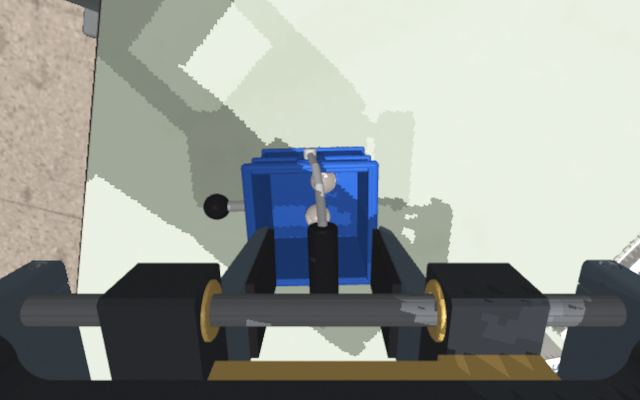

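The fingers are still closing evenly on the sleeve at (322,258).

Request:
drive_tool:
  series:
    - [1,[0,0,0],[0,0,0]]
    - [1,[0,0,0],[0,0,0]]
    - [1,[0,0,0],[0,0,0]]
    - [1,[0,0,0],[0,0,0]]
    - [1,[0,0,0],[0,0,0]]

```text
time_s: 3.4
ee_pos: [481.8, -240.3, 112.9]
ee_rot: [180.0, 0.0, 15.2]
force: [0.4, 0.7, -0.4]
gripper_width: 13.2
```

Request:
drive_tool:
  series:
    - [1,[0,0,0],[0,0,0]]
    - [1,[0,0,0],[0,0,0]]
    - [1,[0,0,-1],[0,0,0]]
    - [1,[0,0,-3],[0,0,0]]
    - [1,[0,0,-6],[0,0,0]]

```text
time_s: 3.9
ee_pos: [481.4, -240.0, 118.6]
ee_rot: [-180.0, 0.1, 15.2]
force: [0.3, -0.3, -3.0]
gripper_width: 13.9
```

Request:
drive_tool:
  series:
    - [1,[0,0,-6],[0,0,0]]
    - [1,[0,0,-14],[0,0,0]]
    - [1,[0,0,-22],[0,0,0]]
    - [1,[0,0,-27],[0,0,0]]
    - [1,[0,0,-30],[0,0,0]]

```text
time_s: 4.4
ee_pos: [482.2, -240.4, 149.9]
ee_rot: [179.9, -0.1, 15.2]
force: [-0.9, -0.1, -4.4]
gripper_width: 13.0
```

```bash
python3 -c "
from h import *
to([482.8,-238.4,112.5],15.5)
snap('scene','scene3.png');snap('wrist','wrist3.png')
import cv2
s=cv2.imread('pics/scene3.png');cv2.imwrite('pics/e3.png',cv2.resize(s[80:230,280:430],(600,600),interpolation=cv2.INTER_CUBIC))
"
```

```text
t 4.4 pos [ 482.2 -240.4  149.9] rot [ 1.7995e+02 -6.0000e-02  1.5180e+01] w 13.0 F [-0.9 -0.1 -4.4]
shift [ 1.1 -1.8 37.4] rv [ 0.001  -0.001  -0.0055] rows 0.7 0.0
```

View pics/e3.png

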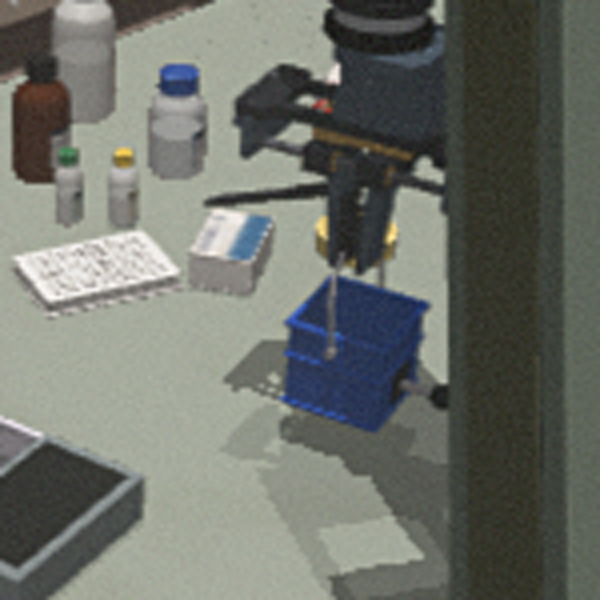

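View pics/wrist3.png

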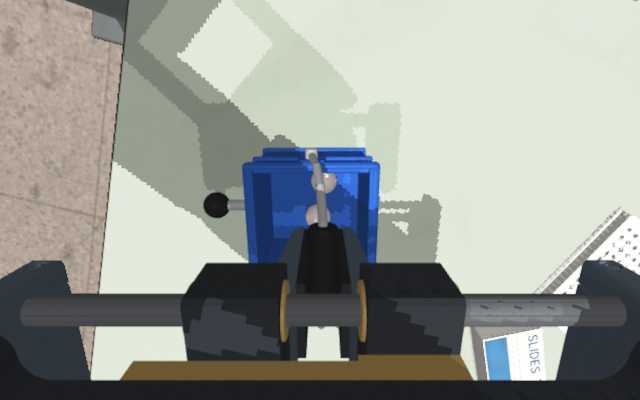

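Pail is off the bench and level, with both balls in it at (323,183) and (318,216). The knob is at (217,205). Next I'll work out the pail's pose relative to the hand.

```bash
python3 -c "
from h import *
W=load('wrist3');W1=load('wrist1')
p=[482.2,-240.4]
k=onz(W,217,205,61);k1=onz(W1,237,186,24)
c=[onz(W,u,v,112) for u,v in [(245,166),(379,164)]]
c1=[onz(W1,u,v,75) for u,v in [(262,149),(366,147)]]
M=R.from_euler('z',-15.18,degrees=True)
for q in [k]+c: print(q.round(1),'rel hand',M.apply(q-[482.2,-240.4,0]).round(1))
for q in [k1]+c1: print(q.round(1),'rel hand',M.apply(q-[482.1,-240.3,0]).round(1))
T=load('top0')
"
```

```text
[ 404.4 -260.9   61. ] rel hand [-80.5   0.6  61. ]
[ 427.2 -213.2  112. ] rel hand [-46.   40.6 112. ]
[ 503.4 -191.3  112. ] rel hand [ 33.3  41.8 112. ]
[ 403.9 -262.6   24. ] rel hand [-81.3  -1.   24. ]
[ 425.8 -212.8   75. ] rel hand [-47.1  41.3  75. ]
[ 502.8 -190.4   75. ] rel hand [33.  42.7 75. ]
```

Request:
drive_tool:
  series:
    - [1,[1,-2,-8],[0,0,0]]
    - [1,[4,-9,-18],[0,0,0]]
    - [1,[10,-23,-28],[0,0,0]]
    - [1,[18,-42,-36],[0,0,0]]
    - [1,[27,-64,-40],[0,0,0.01]]

```text
time_s: 5.0
ee_pos: [491.9, -170.1, 190.7]
ee_rot: [179.9, -0.1, 14.6]
force: [0.6, -0.4, -4.2]
gripper_width: 13.4
```

Request:
drive_tool:
  series:
    - [1,[9,-22,-2],[0,0,0.015]]
    - [1,[18,-43,-2],[0,0,0.03]]
    - [1,[25,-60,-2],[0,0,0.05]]
    - [1,[30,-72,-2],[0,0,0.07]]
    - [1,[33,-78,-2],[0,0,0.08]]

```text
time_s: 5.5
ee_pos: [503.5, -85.4, 191.8]
ee_rot: [-180.0, -0.1, 10.1]
force: [-0.9, 0.4, -3.2]
gripper_width: 13.2
```

```bash
python3 -c "
from h import *
to([542,30,190],10)
snap('wrist','wrist4.png');snap('top','top4.png')
"
```

```text
t 5.5 pos [503.5 -85.4 191.8] rot [-1.7998e+02 -5.0000e-02  1.0110e+01] w 13.2 F [-0.9  0.4 -3.2]
shift [  58.2 -106.9    1.9] rv [-0.0003 -0.0009  0.0019] rows 2.4 0.0
```

View pics/wrist4.png

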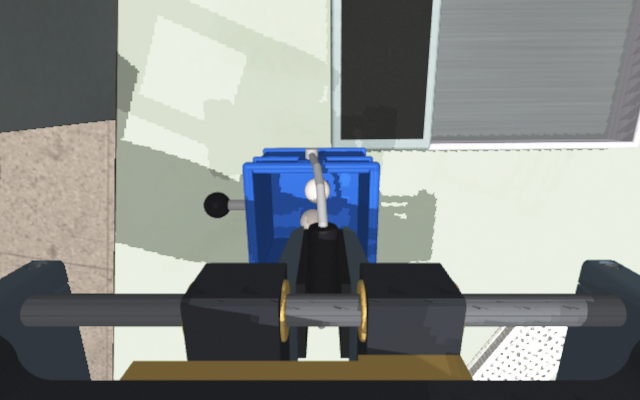

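```bash
python3 -c "
from h import *
import cv2
w=cv2.imread('pics/wrist4.png');cv2.imwrite('pics/e4.png',cv2.resize(w[0:160,310:450],(525,600),interpolation=cv2.INTER_CUBIC))
t=cv2.imread('pics/top4.png');cv2.imwrite('pics/f4.png',cv2.resize(t[60:195,250:350],(444,600),interpolation=cv2.INTER_CUBIC))
W=load('wrist4');print(W['origin'],W['orientation'])
"
```

```text
[489.3674501   -5.57504804 362.11029166] [ 1.63276369e+02 -1.66328627e-02  1.00848409e+01]
```

View pics/e4.png

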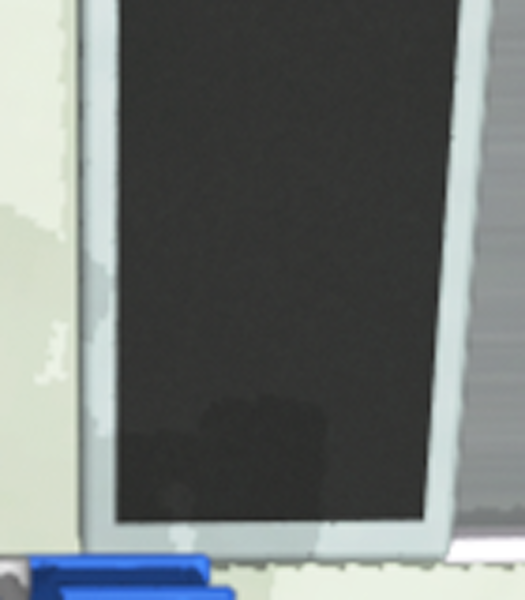

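```bash
python3 -c "
from h import *
W=load('wrist4')
c=lambda u,v:(310+(u+.5)/3.75-.5,(v+.5)/3.75-.5)
P={n:onz(W,*c(*q),40) for n,q in dict(nt=(79,3),nb=(83,555),ft=(492,3),fb=(449,556)).items()}
for n in P: print(n,P[n].round(1))
a=P['nt']-P['nb'];b=P['ft']-P['fb'];e=P['fb']-P['nb']
an=lambda v:np.degrees(np.arctan2(v[1],v[0]))
print(an(a)-90,an(b)-90,an(e),np.linalg.norm(e))
for th in (9.8,10.3,10.8):
  x=np.array([np.cos(np.radians(th)),np.sin(np.radians(th))]);y=np.array([-x[1],x[0]])
  m=(P['nb']+P['fb'])[:2]/2+75*y; print(th,m.round(1))
"
```

```text
nt [482.9  67.3  40. ]
nb [505.3 -49.1  40. ]
ft [570.4  82.9  40. ]
fb [592.1 -33.9  40. ]
10.91125326754343 10.54817741432629 9.926177783114303 88.07880827184778
9.8 [536.   32.4]
10.3 [535.3  32.3]
10.8 [534.7  32.2]
```

Request:
drive_tool:
  series:
    - [1,[4,-7,0],[0,0,0]]
    - [1,[13,-23,0],[0,0,0]]
    - [1,[25,-46,0],[0,0,0]]
    - [1,[38,-70,0],[0,0,0]]
    - [1,[48,-90,0],[0,0,0]]

```text
time_s: 6.1
ee_pos: [535.6, 10.4, 191.0]
ee_rot: [-180.0, -0.0, 10.0]
force: [0.0, 0.4, -3.7]
gripper_width: 12.8
```

```bash
python3 -c "
from h import *
to([541.8,31.4,160],10)
"
```

```text
t 6.1 pos [535.6  10.4 191. ] rot [-1.7999e+02 -3.0000e-02  9.9800e+00] w 12.8 F [ 0.   0.4 -3.7]
shift [  9.7 -19.6  31. ] rv [-0.0002 -0.0005 -0.0003] rows 0.8 0.0
```

Request:
drive_tool:
  series:
    - [1,[6,-12,0],[0,0,0]]
    - [1,[9,-18,3],[0,0,0]]
    - [1,[9.7,-19.6,10],[0,0,0]]
    - [1,[9.7,-19.6,20],[0,0,0]]
    - [1,[9.7,-19.6,26],[0,0,0]]

```text
time_s: 6.6
ee_pos: [540.1, 29.6, 163.4]
ee_rot: [180.0, 0.1, 10.0]
force: [0.5, -1.0, -3.3]
gripper_width: 13.4
```

Request:
drive_tool:
  series:
    - [1,[0,0,3],[0,0,0]]
    - [1,[0,0,5],[0,0,0]]
    - [1,[0,0,5],[0,0,0]]
    - [1,[0,0,5],[0,0,0]]
    - [1,[0,0,5],[0,0,0]]

```text
time_s: 7.1
ee_pos: [541.4, 30.3, 160.3]
ee_rot: [180.0, -0.0, 10.0]
force: [0.7, 0.0, -3.8]
gripper_width: 13.5
```

```bash
python3 -c "
from h import *
to([541.8,31.4,153],10)
snap('wrist','wrist5.png');snap('top','top5.png');snap('scene','scene5.png')
t=cv2.imread('pics/top5.png');s=cv2.imread('pics/scene5.png')
cv2.imwrite('pics/e5.png',np.hstack([cv2.resize(t[110:210,250:350],(400,400),interpolation=cv2.INTER_CUBIC),cv2.resize(s[130:240,220:330],(400,400),interpolation=cv2.INTER_CUBIC)]))
"
```

```text
t 7.1 pos [541.4  30.3 160.3] rot [ 1.7999e+02 -5.0000e-02  1.0020e+01] w 13.5 F [ 0.7  0.  -3.8]
shift [ 0.6 -1.   7.3] rv [ 0.0002 -0.0008  0.0004] rows 0.1 0.0
```

View pics/e5.png

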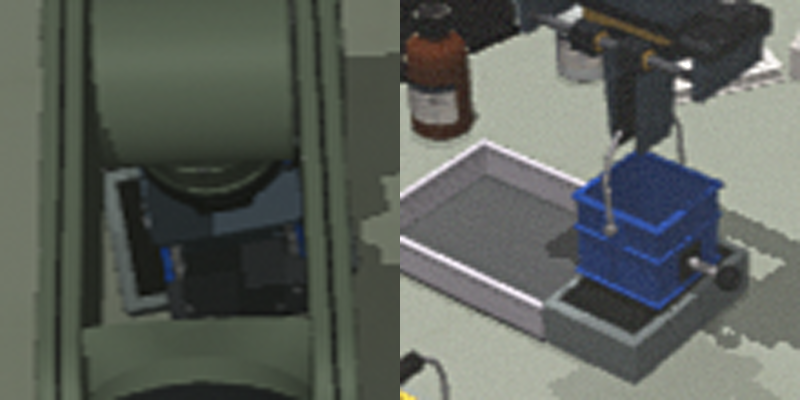

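View pics/wrist5.png

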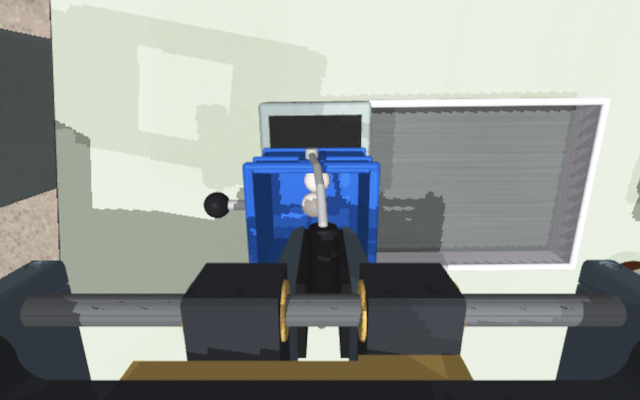

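```bash
python3 -c "
from h import *
W=load('wrist5')
P=[onz(W,u,v,40) for u,v in [(260,103),(370,101),(608,98)]];P[2]=onz(W,608,98,34)
R0=R.from_euler('z',-10.02,degrees=True)
for p in P: print(p.round(1), R0.apply(p-[541.4,30.3,0]).round(1))
for u,v,z in [(245,166,122.4),(379,164,122.4),(217,205,71.4)]:
  p=onz(W,u,v,z);print(p.round(1),R0.apply(p-[541.4,30.3,0]).round(1))
"
```

```text
[479.9  95.5  40. ] [-49.3  74.9  40. ]
[564.6 112.   40. ] [37.1 76.4 40. ]
[752.1 147.3  34. ] [227.9  78.5  34. ]
[489.   62.4 122.4] [-46.   40.8 122.4]
[566.9  77.4 122.4] [ 33.3  41.9 122.4]
[462.   17.1  71.4] [-80.5   0.8  71.4]
```

Pail and step agree within about 1 mm and 0.5°. Lowering it now.

Request:
drive_tool:
  series:
    - [1,[0,0,2],[0,0,0]]
    - [1,[0,0,4],[0,0,0]]
    - [1,[0,0,5.5],[0,0,0]]
    - [1,[0,0,6.5],[0,0,0]]
    - [1,[0,0,6.5],[0,0,0]]

```text
time_s: 7.75
ee_pos: [541.1, 30.4, 153.3]
ee_rot: [180.0, 0.0, 10.0]
force: [0.3, 0.3, -2.9]
gripper_width: 13.4
```

Request:
drive_tool:
  series:
    - [1,[0,0,0.5],[0,0,0]]
    - [1,[0,0,1],[0,0,0]]
    - [1,[0,0,1.5],[0,0,0]]
    - [1,[0,0,1.5],[0,0,0]]
    - [1,[0,0,1.5],[0,0,0]]

```text
time_s: 8.25
ee_pos: [541.6, 30.4, 152.9]
ee_rot: [180.0, -0.1, 10.0]
force: [-0.6, -0.3, 5.3]
gripper_width: 13.5
```

Request:
drive_tool:
  series:
    - [1,[0,0,-0.7],[0,0,0]]
    - [0.8,[0,0,-0.7],[0,0,0]]
    - [0.7,[0,0,-0.7],[0,0,0]]
    - [0.6,[0,0,-0.7],[0,0,0]]
    - [0.6,[0,0,-0.7],[0,0,0]]

```text
time_s: 8.75
ee_pos: [540.9, 30.4, 152.3]
ee_rot: [180.0, 0.0, 10.0]
force: [-1.1, 0.2, -0.2]
gripper_width: 36.1
```

Request:
drive_tool:
  series:
    - [0.5,[0,0,-1],[0,0,0]]
    - [0.5,[0,0,-8],[0,0,0]]
    - [0.5,[0,0,-22],[0,0,0]]
    - [0.5,[0,0,-40],[0,0,0]]
    - [0.5,[0,0,-58],[0,0,0]]

```text
time_s: 9.25
ee_pos: [541.1, 30.4, 211.7]
ee_rot: [180.0, -0.0, 10.0]
force: [1.1, -0.2, -0.5]
gripper_width: 45.7
```

```bash
python3 -c "
from h import *
to([541.8,31.4,153],10)
snap('wrist','wrist6.png');snap('scene','scene6.png')
s=cv2.imread('pics/scene6.png')
cv2.imwrite('pics/e6.png',cv2.resize(s[130:240,220:330],(600,600),interpolation=cv2.INTER_CUBIC))
"
```

```text
t 9.25 pos [541.1  30.4 211.7] rot [ 1.7999e+02 -1.0000e-02  1.0030e+01] w 45.7 F [ 1.1 -0.2 -0.5]
shift [ 0.8 -0.9 58.7] rv [ 0.0001 -0.0002  0.0004] rows 1.2 0.0
```

View pics/e6.png

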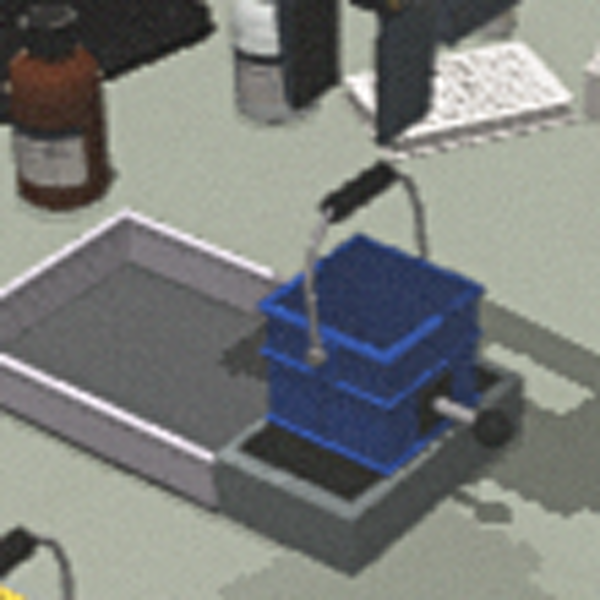

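View pics/wrist6.png

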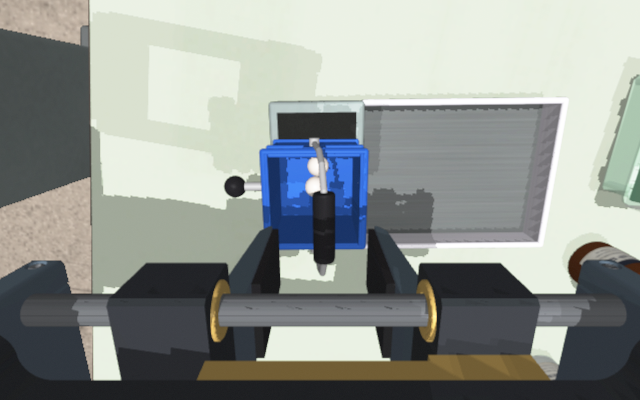

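The pail stands upright on the step, centred. Both balls are inside at (318,167) and (313,187), and the knob is at (235,186). I'll measure the knob now.

```bash
python3 -c "
from h import *
W=load('wrist6');S=load('scene6')
k=onz(W,235,186,64);print('knob W',k.round(1))
ks=(220+(493.5)/5.4545-.5,130+427.5/5.4545-.5)
print('knob S',onz(S,*ks,64).round(1),'tri',tri((W,235,186),(S,*ks)).round(1))
P=[onz(W,u,v,115) for u,v in [(261,151),(368,150),(367,246),(267,247)]]
for p in P:print(p.round(1))
c=np.mean(P,0);print(c)
Q=[onz(W,u,v,40) for u,v in [(269,102),(363,101)]]
R0=R.from_euler('z',-10.4,degrees=True)
for q in Q+[k,c]: print(q.round(1),R0.apply(q-[535.3,31.2,0]).round(1))
"
```

```text
knob W [461.5  17.1  64. ]
knob S [463.3  16.4  64. ] tri [461.9  17.6  65.5]
[488.4  62.4 115. ]
[567.3  77.1 115. ]
[582.9   0.6 115. ]
[503.  -14.4 115. ]
[535.40002556  31.41275072 115.        ]
[479.2  95.2  40. ] [-43.6  73.1  40. ]
[564.5 111.2  40. ] [43.2 73.4 40. ]
[461.5  17.1  64. ] [-75.1  -0.6  64. ]
[535.4  31.4 115. ] [1.00e-01 2.00e-01 1.15e+02]
```

```bash
python3 -c "
from h import *
to([462,17.3,205],100.5)
"
```

```text
t 9.35 pos [542.8  30.5 213.5] rot [179.95  -0.35  10.03] w 45.6 F [-0.1  0.2  0.3]
shift [-81.9  -1.1   8.1] rv [ 0.0055 -0.004  -1.579 ] rows 1.6 10.5
```

Request:
drive_tool:
  series:
    - [0.4,[-8,0,-2],[0,0,-0.13]]
    - [0.35,[-18,0,-2],[0,0,-0.27]]
    - [0.35,[-30,0,0],[0,0,-0.41]]
    - [0.35,[-42,0,0],[0,0,-0.55]]
    - [0.35,[-54,0,0],[0,0,-0.69]]

```text
time_s: 9.85
ee_pos: [487.0, 20.9, 209.8]
ee_rot: [-179.9, 0.1, 49.9]
force: [0.1, -0.5, -0.3]
gripper_width: 59.3
```

```bash
python3 -c "
from h import *
to([462,17.3,205],100.5)
"
```

```text
t 9.85 pos [487.   20.9 209.8] rot [-1.7995e+02  6.0000e-02  4.9890e+01] w 59.3 F [ 0.1 -0.5 -0.3]
shift [-18.9 -16.8   4.8] rv [-1.300e-03  5.000e-04 -8.832e-01] rows 0.5 5.9
```

Request:
drive_tool:
  series:
    - [0.35,[-5,-4,1],[0,0,-0.13]]
    - [0.35,[-10,-8,2],[0,0,-0.27]]
    - [0.35,[-14,-12,3],[0,0,-0.41]]
    - [0.35,[-17,-15,4],[0,0,-0.55]]
    - [0.35,[-19,-17,5],[0,0,-0.69]]

```text
time_s: 10.35
ee_pos: [461.9, 17.5, 204.9]
ee_rot: [-179.9, 0.0, 89.4]
force: [-0.4, 0.5, -0.3]
gripper_width: 58.9
```

```bash
python3 -c "
from h import *
to([462,17.3,205],100.5)
"
```

```text
t 10.35 pos [461.9  17.5 204.9] rot [-1.7993e+02  1.0000e-02  8.9420e+01] w 58.9 F [-0.4  0.5 -0.3]
shift [-0.2  0.1 -0.1] rv [-0.0012 -0.     -0.1934] rows 0.0 1.3
```

Request:
drive_tool:
  series:
    - [0.35,[0,0,0],[0,0,-0.1]]
    - [0.35,[0,0,2],[0,0,-0.193]]
    - [0.35,[0,0,15],[0,0,-0.193]]
    - [0.35,[0,0,35],[0,0,-0.193]]
    - [0.35,[0,0,55],[0,0,-0.193]]

```text
time_s: 10.85
ee_pos: [462.4, 17.6, 149.7]
ee_rot: [180.0, 0.0, 100.2]
force: [-0.2, -0.1, -0.0]
gripper_width: 59.6
```

```bash
python3 -c "
from h import *
to([462,17.3,45.5],100.5)
snap('wrist','wrist7.png');snap('scene','scene7.png')
s=cv2.imread('pics/scene7.png')
cv2.imwrite('pics/e7.png',cv2.resize(s[110:240,220:350],(600,600),interpolation=cv2.INTER_CUBIC))
"
```

```text
t 10.85 pos [462.4  17.6 149.7] rot [180.     0.   100.15] w 59.6 F [-0.2 -0.1 -0. ]
shift [ -0.2  -0.5 104.2] rv [ 0.0001  0.0001 -0.006 ] rows 2.1 0.0
```

View pics/wrist7.png

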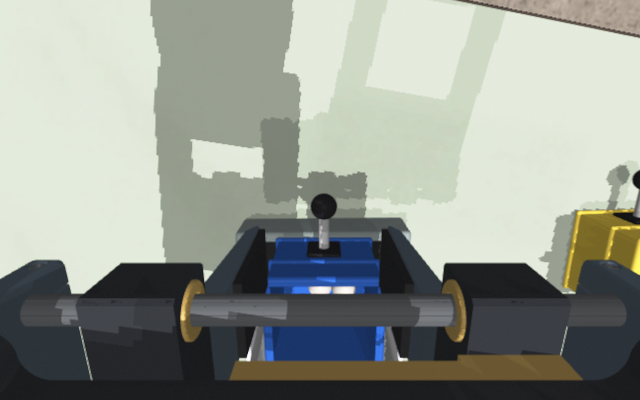

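View pics/e7.png

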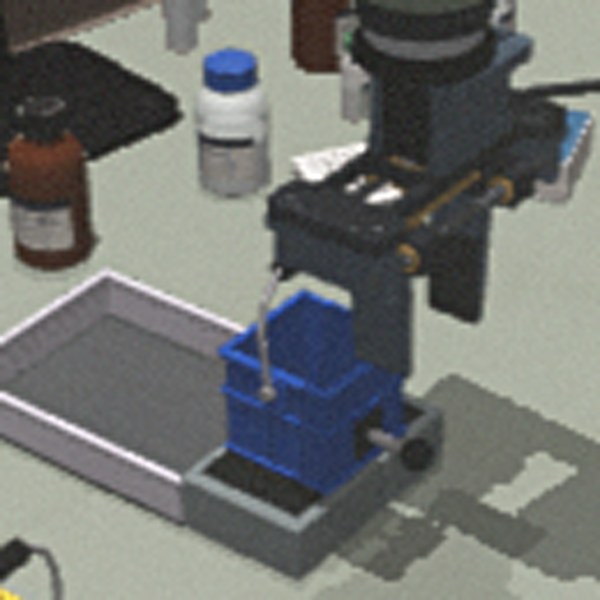

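The knob is at (323,207), centred between the fingers, and the bail is clear of the hand. I'll go down in two stages.

Request:
drive_tool:
  series:
    - [0.35,[0,0,12],[0,0,0]]
    - [0.35,[0,-0.5,26],[0,0,0]]
    - [0.35,[0,-0.5,42],[0,0,0]]
    - [0.35,[0,-0.5,56],[0,0,0]]
    - [0.35,[0,-0.5,66],[0,0,0]]

```text
time_s: 11.45
ee_pos: [462.3, 17.4, 84.4]
ee_rot: [180.0, 0.0, 100.2]
force: [-0.7, -0.5, 0.1]
gripper_width: 59.4
```

Request:
drive_tool:
  series:
    - [0.35,[0,0,10],[0,0,0]]
    - [0.35,[0,0,20],[0,0,0]]
    - [0.35,[0,0,30],[0,0,0]]
    - [0.35,[0,0,36],[0,0,0]]
    - [0.35,[0,0,38],[0,0,0]]

```text
time_s: 11.95
ee_pos: [461.8, 17.4, 45.9]
ee_rot: [-179.9, -0.0, 100.2]
force: [-0.0, -0.9, 0.4]
gripper_width: 59.4
```

```bash
python3 -c "
from h import *
to([462,17.3,45.5],100.5)
snap('wrist','wrist8.png');snap('scene','scene8.png')
s=cv2.imread('pics/scene8.png')
cv2.imwrite('pics/e8.png',cv2.resize(s[110:240,220:350],(600,600),interpolation=cv2.INTER_CUBIC))
"
```

```text
t 11.95 pos [461.8  17.4  45.9] rot [-1.7993e+02 -1.0000e-02  1.0015e+02] w 59.4 F [-0.  -0.9  0.4]
shift [-0.2  0.1  0.4] rv [-0.0012 -0.0001 -0.0061] rows 0.0 0.0
```

View pics/wrist8.png

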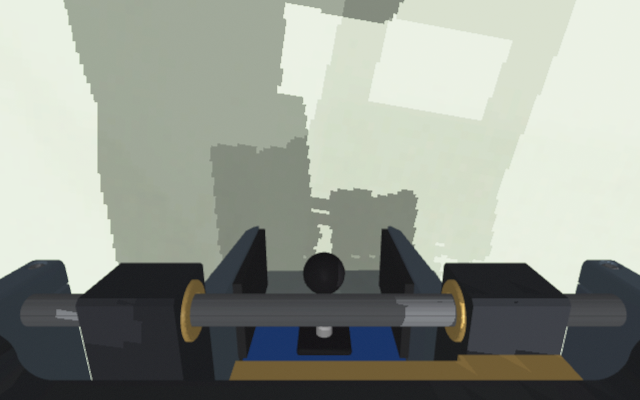

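View pics/e8.png

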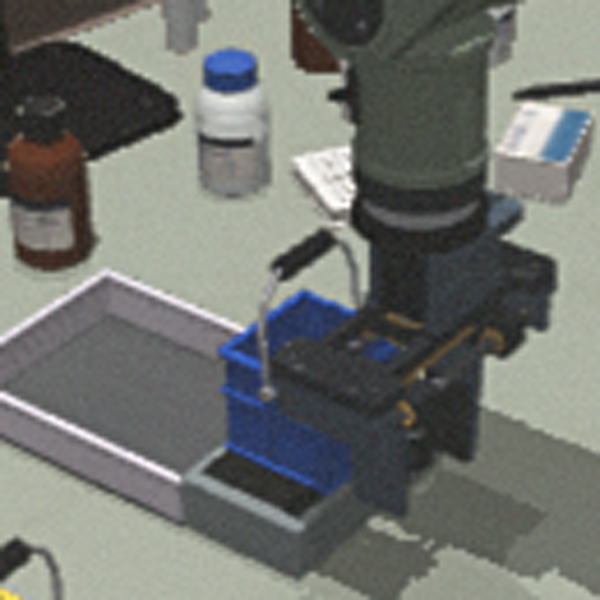

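Request:
drive_tool:
  series:
    - [0.6,[0,0,0],[0,0,0]]
    - [0.8,[0,0,0],[0,0,0]]
    - [1,[0,0,0],[0,0,0]]
    - [1,[0,0,0],[0,0,0]]
    - [1,[0,0,0],[0,0,0]]
  squeeze: 15

```text
time_s: 12.55
ee_pos: [462.3, 17.5, 46.8]
ee_rot: [180.0, 0.0, 100.2]
force: [0.3, -0.8, 0.5]
gripper_width: 21.9
```

Request:
drive_tool:
  series:
    - [1,[0,0,0],[0,0,0]]
    - [1,[0,0,0],[0,0,0]]
    - [1,[0,0,0],[0,0,0]]
    - [1,[0,0,0],[0,0,0]]
    - [1,[0,0,0],[0,0,0]]

```text
time_s: 13.05
ee_pos: [462.3, 17.5, 46.7]
ee_rot: [180.0, 0.0, 100.2]
force: [-0.4, 0.6, 1.4]
gripper_width: 18.9
```

```bash
python3 -c "
from h import *
to([462,17.3,45.5],100.5)
def d(t):
  if t<=90: r=np.radians(t);c,s=np.cos(r),np.sin(r);return np.array([-112*c+24*s+112,-(112*s+24*c-24)])
  r=np.radians(t-90);c,s=np.cos(r),np.sin(r);return np.array([119+17*c+112*s,-(-17*s+112*c-24)])
for k in range(0,120,20):
  print(k,[(d(k+i)-d(k)).round(1).tolist() for i in (4,8,12,16,20)])
"
```

```text
t 13.05 pos [462.3  17.5  46.7] rot [179.99   0.   100.15] w 18.9 F [-0.4  0.6  1.4]
shift [-0.1 -0.3  1.2] rv [ 0.0002  0.0001 -0.006 ] rows 0.0 0.0
0 [[1.9, -7.8], [4.4, -15.4], [7.4, -22.8], [11.0, -29.9], [15.0, -36.9]]
20 [[4.5, -6.6], [9.4, -12.9], [14.8, -18.8], [20.5, -24.4], [26.7, -29.5]]
40 [[6.5, -4.7], [13.3, -8.9], [20.3, -12.7], [27.6, -15.9], [35.2, -18.6]]
60 [[7.7, -2.2], [15.5, -3.8], [23.4, -4.9], [31.4, -5.5], [39.4, -5.5]]
80 [[8.0, 0.6], [15.9, 1.7], [23.7, 3.1], [31.4, 4.9], [39.0, 7.1]]
100 [[7.4, 2.8], [14.6, 6.1], [21.5, 9.9], [28.2, 14.1], [34.5, 18.9]]
```

Knob gripped at 19–20 mm. I'll start tipping gently.

Request:
drive_tool:
  series:
    - [1,[0,0.8,-4],[0,0,0]]
    - [1,[0,2.5,-10],[0,0,0]]
    - [1,[0,5.5,-18],[0,0,0]]
    - [1,[0,10,-28],[0,0,0]]
    - [1,[0,15,-37],[0,0,0]]

```text
time_s: 13.55
ee_pos: [477.3, 20.2, 84.7]
ee_rot: [180.0, 0.0, 100.2]
force: [-0.2, 0.1, -1.2]
gripper_width: 18.5
```

```bash
python3 -c "
from h import *
to([462,17.3,45.5],100.5)
snap('scene','scene9.png')
s=cv2.imread('pics/scene9.png')
cv2.imwrite('pics/e9.png',cv2.resize(s[110:240,220:350],(600,600),interpolation=cv2.INTER_CUBIC))
"
```

```text
t 13.55 pos [477.3  20.2  84.7] rot [1.7999e+02 1.0000e-02 1.0015e+02] w 18.5 F [-0.2  0.1 -1.2]
shift [ -0.1 -15.6  39.2] rv [ 0.0001  0.0001 -0.0061] rows 0.8 0.0
```

View pics/e9.png

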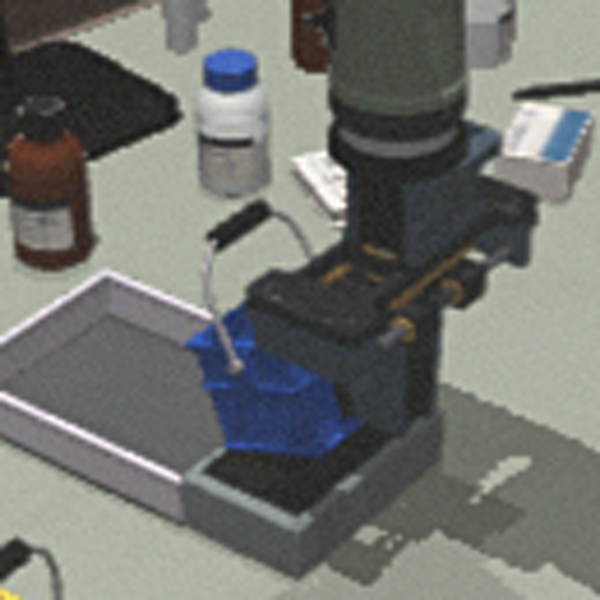

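The pail has tipped about 20° about its front edge, which is staying in place. I'll carry on.

Request:
drive_tool:
  series:
    - [1,[0,4.5,-6.6],[0,0,0]]
    - [1,[0,9.5,-13],[0,0,0]]
    - [1,[0,15,-19],[0,0,0]]
    - [1,[0,20.5,-24.5],[0,0,0]]
    - [1,[0,26.7,-29.5],[0,0,0]]

```text
time_s: 14.1
ee_pos: [503.7, 24.9, 113.6]
ee_rot: [-180.0, 0.0, 100.2]
force: [0.6, 0.1, -0.2]
gripper_width: 18.7
```

Request:
drive_tool:
  series:
    - [1,[0,6.5,-4.7],[0,0,0]]
    - [1,[0,13.3,-9],[0,0,0]]
    - [1,[0,20.3,-12.7],[0,0,0]]
    - [1,[0,27.6,-16],[0,0,0]]
    - [1,[0,35,-18.6],[0,0,0]]

```text
time_s: 14.6
ee_pos: [538.4, 31.2, 132.1]
ee_rot: [180.0, -0.0, 100.2]
force: [0.7, 0.8, -0.8]
gripper_width: 18.7
```

```bash
python3 -c "
from h import *
to([462,17.3,45.5],100.5)
snap('scene','scene10.png')
s=cv2.imread('pics/scene10.png')
cv2.imwrite('pics/e10.png',cv2.resize(s[110:240,200:330],(600,600),interpolation=cv2.INTER_CUBIC))
"
```

```text
t 14.6 pos [538.4  31.2 132.1] rot [179.99  -0.   100.15] w 18.7 F [ 0.7  0.8 -0.8]
shift [ -0.2 -77.7  86.5] rv [ 0.0002 -0.     -0.0061] rows 2.3 0.0
```

View pics/e10.png

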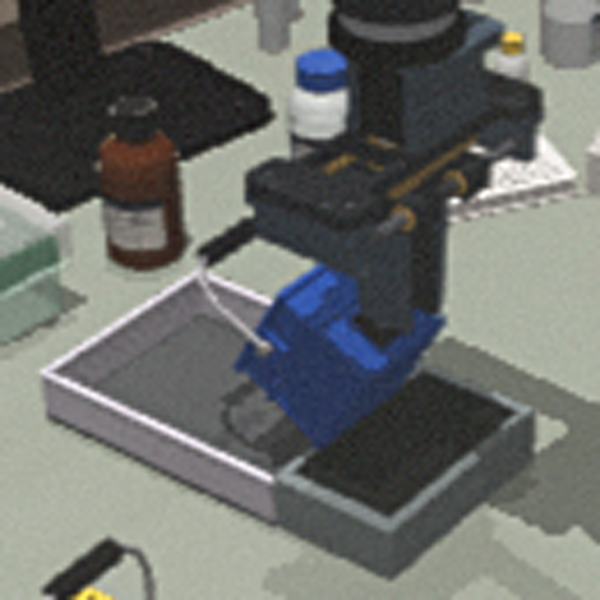

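The pail is tipped about 60°, with its front edge still on the step. Continuing at the same pace.

Request:
drive_tool:
  series:
    - [1,[0,7.7,-2.2],[0,0,0]]
    - [1,[0,15.5,-3.8],[0,0,0]]
    - [1,[0,23.4,-5],[0,0,0]]
    - [1,[0,31.4,-5.5],[0,0,0]]
    - [1,[0,39.4,-5.5],[0,0,0]]

```text
time_s: 15.15
ee_pos: [577.4, 38.2, 137.4]
ee_rot: [180.0, 0.0, 100.2]
force: [0.4, 0.9, 0.6]
gripper_width: 18.8
```

Request:
drive_tool:
  series:
    - [1,[0,6,0.5],[0,0,0]]
    - [1,[0,12,1],[0,0,0]]
    - [1,[0,18,2],[0,0,0]]
    - [1,[0,24,3],[0,0,0]]
    - [1,[0,29.5,4.5],[0,0,0]]

```text
time_s: 15.65
ee_pos: [606.3, 43.4, 132.9]
ee_rot: [179.9, -0.0, 100.1]
force: [0.2, 1.0, 3.3]
gripper_width: 18.5
```

```bash
python3 -c "
from h import *
to([462,17.3,45.5],100.5)
snap('scene','scene11.png')
s=cv2.imread('pics/scene11.png')
cv2.imwrite('pics/e11.png',cv2.resize(s[110:240,200:330],(600,600),interpolation=cv2.INTER_CUBIC))
"
```

```text
t 15.65 pos [606.3  43.4 132.9] rot [179.94  -0.   100.15] w 18.5 F [0.2 1.  3.3]
shift [  -0.2 -146.8   87.3] rv [ 0.001  -0.0001 -0.0061] rows 3.4 0.0
```

View pics/e11.png

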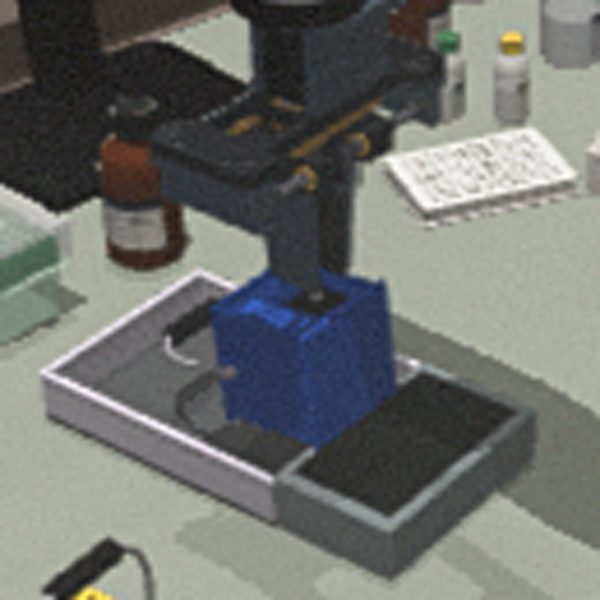

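```bash
python3 -c "
from h import *
S=load('scene11')
R0=R.from_euler('z',-10.5,degrees=True)
for u,v,z in [(320,446,40),(396,396,40),(318,450,40),(278,480,40),(422,366,40),(318,293,119),(386,275,116)]:
  p=onz(S,200+(u+.5)/4.615-.5,110+(v+.5)/4.615-.5,z);print(u,v,p.round(1),R0.apply(p-[535.3,31.4,0]).round(1))
"
```

```text
320 446 [569.6  72.7  40. ] [41.2 34.4 40. ]
396 396 [576.8   4.6  40. ] [ 35.9 -33.9  40. ]
318 450 [567.3  76.2  40. ] [39.6 38.2 40. ]
278 480 [561.  112.6  40. ] [40.  75.1 40. ]
422 366 [589.8 -29.3  40. ] [ 42.5 -69.6  40. ]
318 293 [605.4  40.3 119. ] [ 70.5  -4.1 119. ]
386 275 [596.   -6.1 116. ] [ 52.9 -47.9 116. ]
```

Request:
drive_tool:
  series:
    - [1,[0,4,1],[0,0,0]]
    - [1,[0,8.5,2.8],[0,0,0]]
    - [1,[0,12.5,4.5],[0,0,0]]
    - [1,[0,17,6.4],[0,0,0]]
    - [1,[0,21.5,8.5],[0,0,0]]

```text
time_s: 16.2
ee_pos: [628.0, 47.2, 124.8]
ee_rot: [179.9, 0.0, 100.1]
force: [2.8, 2.0, 4.3]
gripper_width: 18.7
```

```bash
python3 -c "
from h import *
to([462,17.3,45.5],100.5)
snap('scene','scene12.png');snap('wrist','wrist12.png')
s=cv2.imread('pics/scene12.png')
cv2.imwrite('pics/e12.png',cv2.resize(s[110:240,200:330],(600,600),interpolation=cv2.INTER_CUBIC))
"
```

```text
t 16.2 pos [628.   47.2 124.8] rot [1.7985e+02 1.0000e-02 1.0015e+02] w 18.7 F [2.8 2.  4.3]
shift [-1.000e-01 -1.689e+02  7.880e+01] rv [ 0.0026  0.0002 -0.0062] rows 3.7 0.0
```

View pics/e12.png

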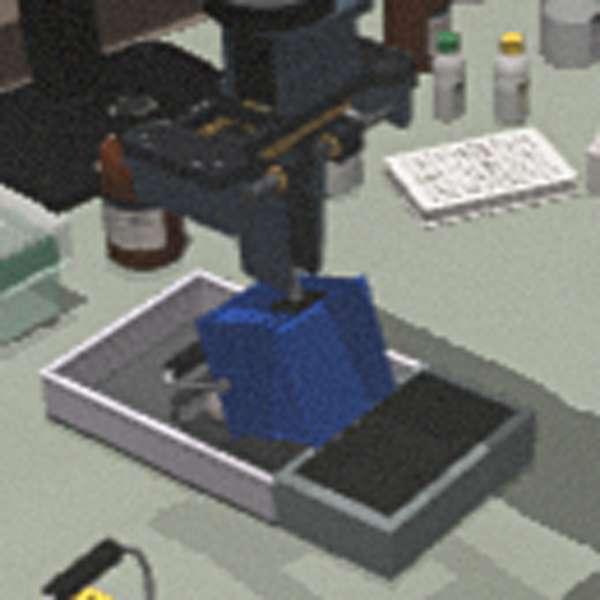

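The pail is at about 107° over the step edge, and something pale, probably a ball, shows near the mouth at (207,405). Continuing.

Request:
drive_tool:
  series:
    - [1,[0,5,2.5],[0,0,0]]
    - [1,[0,9.5,5],[0,0,0]]
    - [1,[0,13.5,7.5],[0,0,0]]
    - [1,[0,17,10],[0,0,0]]
    - [1,[0,20,12],[0,0,0]]

```text
time_s: 16.8
ee_pos: [647.2, 50.5, 112.5]
ee_rot: [179.9, 0.0, 100.2]
force: [2.0, 2.0, 5.0]
gripper_width: 18.6
```

```bash
python3 -c "
from h import *
to([462,17.3,45.5],100.5)
snap('scene','scene13.png');snap('top','top13.png')
s=cv2.imread('pics/scene13.png')
cv2.imwrite('pics/e13.png',cv2.resize(s[110:240,200:330],(600,600),interpolation=cv2.INTER_CUBIC))
"
```

```text
t 16.8 pos [647.2  50.5 112.5] rot [1.7991e+02 3.0000e-02 1.0016e+02] w 18.6 F [2. 2. 5.]
shift [   0.  -188.3   66.7] rv [ 0.0016  0.0004 -0.006 ] rows 4.0 0.0
```

View pics/e13.png

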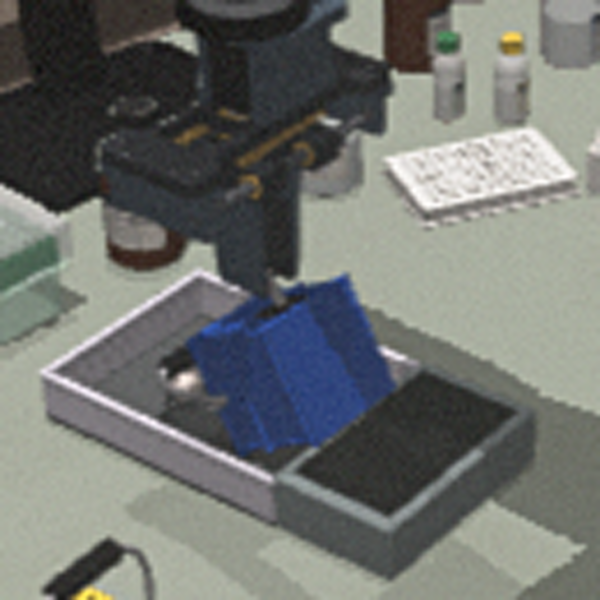

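Request:
drive_tool:
  series:
    - [1,[0,1,1],[0,0,0]]
    - [1,[0,2,2],[0,0,0]]
    - [1,[0,2.5,2.5],[0,0,0]]
    - [1,[0,2.5,2.5],[0,0,0]]
    - [1,[0,2.5,2.5],[0,0,0]]

```text
time_s: 17.4
ee_pos: [649.7, 50.9, 110.4]
ee_rot: [179.9, 0.0, 100.2]
force: [5.6, 2.0, 5.0]
gripper_width: 18.5
```

Request:
drive_tool:
  series:
    - [0.75,[0,0,0],[0,0,0]]
    - [0.7,[0,0,0],[0,0,0]]
    - [0.6,[0,0,0],[0,0,0]]
    - [0.6,[0,0,0],[0,0,0]]
    - [0.6,[0,0,0],[0,0,0]]

```text
time_s: 17.9
ee_pos: [648.3, 50.6, 109.3]
ee_rot: [-179.9, 0.0, 100.2]
force: [-0.0, -0.2, 0.4]
gripper_width: 36.8
```

```bash
python3 -c "
from h import *
to([462,17.3,45.5],100.5)
snap('scene','scene14.png');snap('top','top14.png');snap('wrist','wrist14.png')
s=cv2.imread('pics/scene14.png')
cv2.imwrite('pics/e14.png',cv2.resize(s[110:240,200:330],(600,600),interpolation=cv2.INTER_CUBIC))
"
```

```text
t 17.9 pos [648.3  50.6 109.3] rot [-1.7992e+02  1.0000e-02  1.0015e+02] w 36.8 F [-0.  -0.2  0.4]
shift [   0.  -189.2   64.1] rv [-0.0014  0.0001 -0.0061] rows 4.0 0.0
```

View pics/e14.png

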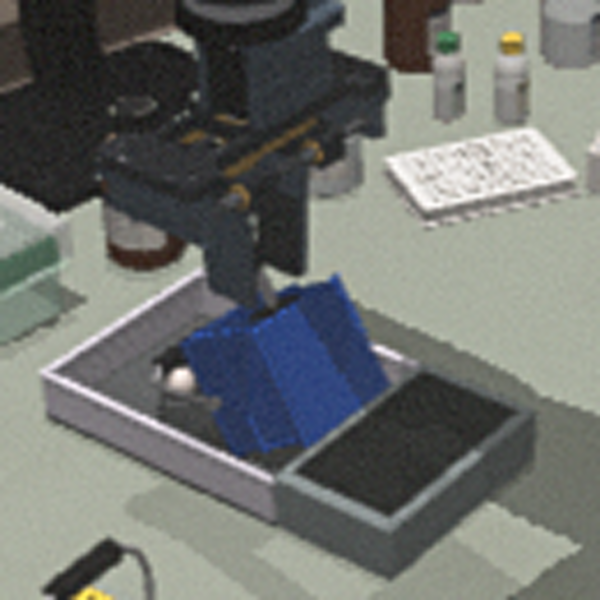

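View pics/wrist14.png

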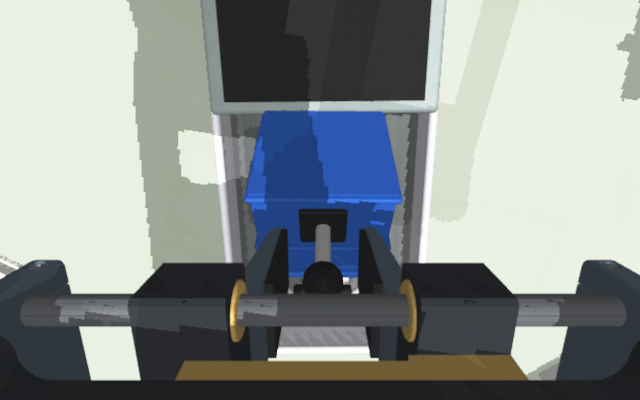

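Released. The pail leans over the step edge with its mouth in the tray, and a ball is visible at (180,380). I'll retract straight up.

Request:
drive_tool:
  series:
    - [0.6,[0,0,-6],[0,0,0]]
    - [0.6,[0,0,-18],[0,0,0]]
    - [0.6,[0,0,-36],[0,0,0]]
    - [0.6,[0,0,-60],[0,0,0]]
    - [0.6,[0,0,-85],[0,0,0]]

```text
time_s: 18.55
ee_pos: [648.8, 50.9, 196.6]
ee_rot: [180.0, 0.0, 100.2]
force: [0.1, 0.1, 0.1]
gripper_width: 36.4
```

Request:
drive_tool:
  series:
    - [0.6,[0,-20,-15],[0,0,0]]
    - [0.6,[0,-60,-25],[0,0,0]]
    - [0.6,[0,-105,-35],[0,0,0]]
    - [0.6,[0,-150,-40],[0,0,0]]
    - [0.6,[0,-195,-40],[0,0,0]]

```text
time_s: 19.05
ee_pos: [455.9, 16.3, 236.7]
ee_rot: [179.8, 0.0, 100.2]
force: [-0.2, -0.1, 0.2]
gripper_width: 36.1
```

```bash
python3 -c "
from h import *
to([462,17.3,45.5],100.5)
snap('scene','scene15.png');snap('top','top15.png');snap('wrist','wrist15.png')
s=cv2.imread('pics/scene15.png');t=cv2.imread('pics/top15.png')
cv2.imwrite('pics/e15.png',cv2.resize(s[130:240,195:325],(709,600),interpolation=cv2.INTER_CUBIC))
cv2.imwrite('pics/f15.png',cv2.resize(t[60:195,250:350],(444,600),interpolation=cv2.INTER_CUBIC))
"
```

```text
t 19.05 pos [455.9  16.3 236.7] rot [1.7980e+02 5.0000e-02 1.0017e+02] w 36.1 F [-0.2 -0.1  0.2]
shift [1.000e-01 5.600e+00 1.912e+02] rv [ 0.0035  0.0008 -0.0058] rows 3.8 0.0
```

View pics/e15.png

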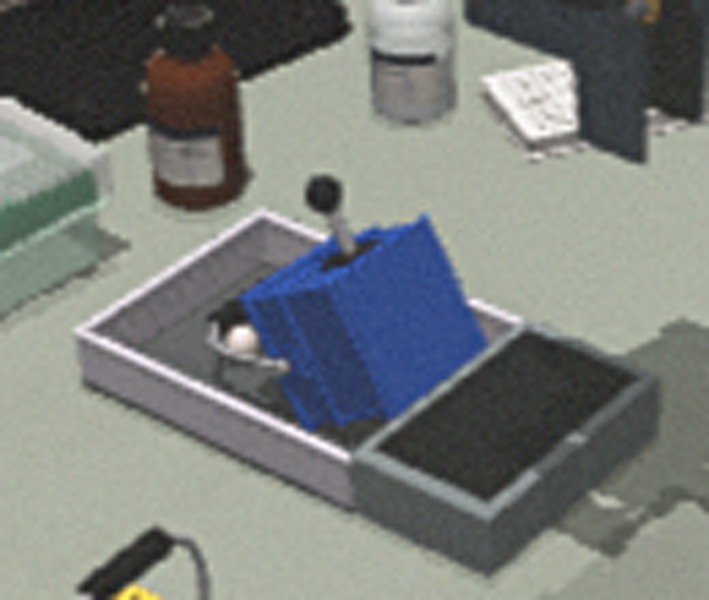

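View pics/f15.png

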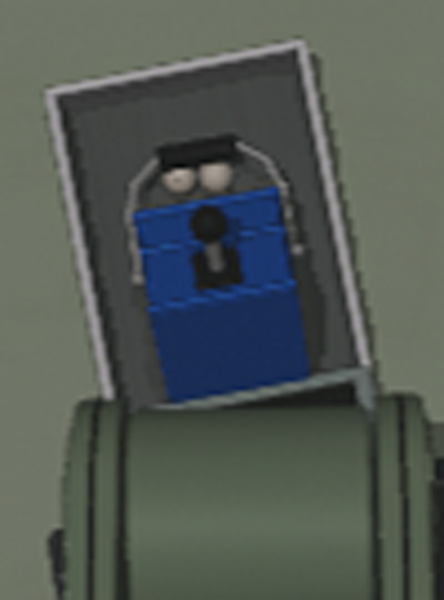

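```bash
python3 -c "
from h import *
S=load('scene15');T=load('top15')
c=lambda u,v:(250+(u+.5)/4.44-.5,60+(v+.5)/4.444-.5)
e=lambda u,v:(195+(u+.5)/5.4538-.5,130+(v+.5)/5.4545-.5)
R0=R.from_euler('z',-10.5,degrees=True); f=lambda p:R0.apply(p-[535.3,31.4,0]).round(1)
print('ball1 tri',f(tri((T,*c(180,181)),(S,*e(241,340)))))
for q in [(180,181),(215,178)]: print('ball z14',f(onz(T,*c(*q),14)))
print('sleeve',f(tri((T,*c(198,151)),(S,*e(230,315)))))
print('knob',f(tri((T,*c(208,223)),(S,*e(323,194)))))
for q in [(135,211),(278,186)]: print('upper rim',f(onz(T,*c(*q),70)))
for q in [(152,312),(298,283)]: print('bottom top-edge',f(onz(T,*c(*q),100)))
for q in [(168,402),(307,373)]: print('bottom low',f(onz(T,*c(*q),40)))
"
```

```text
ball1 tri [174.9  11.   18.9]
ball z14 [174.9  10.2  14. ]
ball z14 [172.8 -10.   14. ]
sleeve [191.1  -1.2  21.5]
knob [121.   -1.6 127.2]
upper rim [148.7  36.9  70. ]
upper rim [147.3 -43.2  70. ]
bottom top-edge [ 85.5  37.1 100. ]
bottom top-edge [ 86.  -42.9 100. ]
bottom low [45.9 40.1 40. ]
bottom low [ 47.1 -39.8  40. ]
```

View pics/wrist15.png

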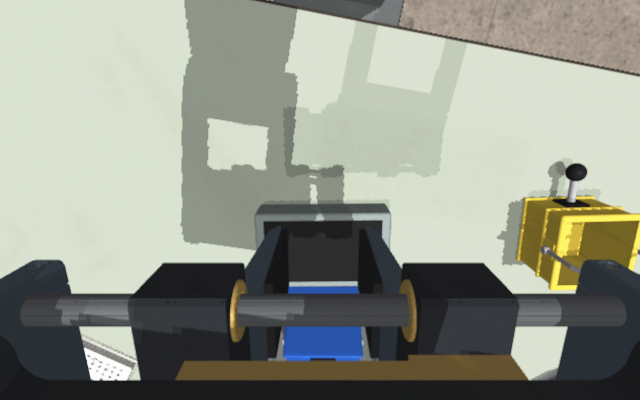

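Request:
drive_tool:
  series:
    - [0.6,[0,0,0],[0,0,0]]
    - [0.6,[0,-30,-10],[0,0,0]]
    - [0.6,[0,-60,-20],[0,0,0]]
    - [0.6,[0,-60,-20],[0,0,0]]
    - [0.6,[0,-60,-20],[0,0,0]]

```text
time_s: 19.7
ee_pos: [399.5, 6.0, 255.4]
ee_rot: [179.9, 0.0, 100.2]
force: [0.4, -0.9, -0.4]
gripper_width: 36.6
```

Request:
drive_tool:
  series:
    - [0.6,[0,0,0],[0,0,0]]
    - [0.6,[0,0,0],[0,0,0]]
    - [0.6,[0,0,0],[0,0,0]]
    - [0.6,[0,0,0],[0,0,0]]
    - [0.6,[0,0,0],[0,0,0]]

```text
time_s: 20.2
ee_pos: [398.0, 6.0, 254.5]
ee_rot: [-180.0, 0.0, 100.2]
force: [-0.4, 0.4, 0.5]
gripper_width: 36.2
```

```bash
python3 -c "
from h import *
print(env.state()['time_s'])
snap('scene','scene16.png');snap('top','top16.png')
a=cv2.imread('pics/scene15.png')[130:240,205:310].astype(int);s=cv2.imread('pics/scene16.png');b=s[130:240,205:310].astype(int)
d=np.abs(a-b).max(2);print('diff px>40:',(d>40).sum())
t=cv2.imread('pics/top16.png')
cv2.imwrite('pics/e16.png',np.hstack([cv2.resize(s[130:240,195:305],(400,400),interpolation=cv2.INTER_CUBIC),cv2.resize(t[80:180,250:350],(400,400),interpolation=cv2.INTER_CUBIC)]))
"
```

```text
20.2
diff px>40: 511
```

View pics/e16.png

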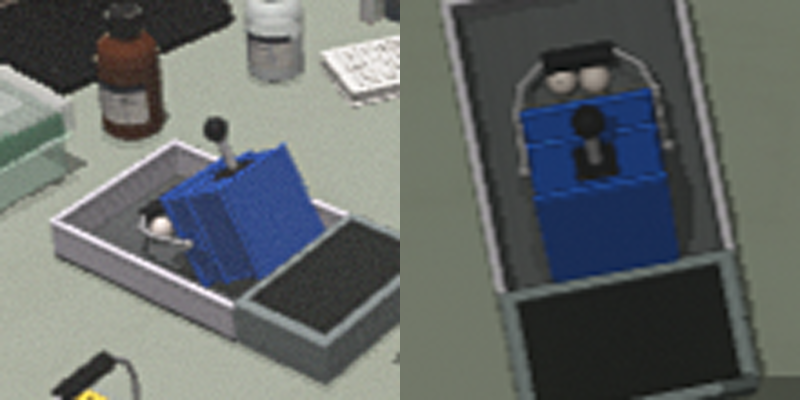

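The knob, ball and pail pixels match the previous frames, so everything is at rest and the hand is clear. I'm handing it in.

```bash
python3 -c "
from workcell import env
print(env.job_done())"
```

```text
the job is handed in; nothing more can be done
None
```

I did the job in the order asked and handed it in at about 20 s. The blue pail went by its bail to the middle of the raised step, upright, with the knob away from the tray and both balls in it. I let go, then raised the knob to tip the pail over the step's edge.

**Placing:** before the tip, the pail stood within about 1 mm and 1° of the step's centre and direction.

**Final state:** the pail lies tipped about 120° over the step edge, mouth in the tray, with the hand clear. Both balls are on the tray side, about 130 mm in from the step edge and well beyond the mouth. They lie next to each other inside the bail's loop, against its sleeve. Positions of the knob, a ball and the pail matched between pictures about 1 s apart. The largest wrist force I saw after any move was about 8 N.

**Not as planned or not settled:**
- **Pail slid:** it slid a few mm forward during tipping and release, so its lower bottom edge now sits right at the step edge.
- **Ball height:** I measured 19 mm for one ball, against the 14 mm expected on the tray floor. I put that down to camera error, so I did not confirm that the balls rest on the floor.
- **Picture comparison:** an automatic comparison of the last pictures showed 511 changed pixels. I took these to be the arm and its shadow moving, because the points I checked by hand had not moved.

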